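# Release the eccentric lock and close the card clamp

### The job

Close the card clamp on the desk: first push the post on the cam's lever round until the lever points straight away from the slide, so that the cam's low point faces the slide, and only then push the slide forward, fully home against the card stack. Do it with the fingertips, do not force the slide against the cam, leave the cam at its low point, and do not lift or shove aside any of the things lying about.

Things in the scene. Friction and masses are not known exactly. Their poses are not given: they have to be found in the camera images.
- clamp: Card clamp, a fixture that stays put: plywood baseboard 240 x 250 x 12 mm. Origin: centre of its underside, on the desk. x points forward, the way the slide closes (roughly away from the robot), y left, z up. Card stack on its forward left, cam on its forward right, slide bar across its rear. Guide rails along y = +113 and -113 mm (12 wide, top 34 above the desk).
- stack_top (a point): Centre of the top of the fixed card stack, 105 x 86 mm, 30 mm above the desk, its centre at clamp x +48, y +55. Behind its forward edge a wooden fence, 14 thick, top 42 mm above the desk. Axes as the clamp's.
- cam_pivot (a point): Point on the cam's vertical turning axis, at clamp x +20, y -50 mm, 58 mm above the desk (top of the lever bar). Axes as the clamp's.
- cam_disc (a point): Centre of the top face of the cam, a steel disc of radius 36 mm, 16 to 40 mm above the desk. It turns about cam_pivot, 18 mm off its centre. A flat dark lever bar lies over it (18 wide, 48 to 58 mm above the desk), pointing from the pivot to the disc's far-reaching side, its high point; the low point is opposite.
- cam (a joint): Cam angle, rad, positive anticlockwise from above. 0: lever back over the slide (clamp -x), high point faces the slide and blocks it. Low point faces the slide at +3.14 and at -3.14: lever straight forward (clamp +x). Turns either way, stops at +-3.5; starts between -1.9 and 1.9. Stiff (about 4 N at the post), stays where left. Never touches the slide while that is at its starting place.
- cam_post (a point): Upright round black post at the lever's end, 18 mm diameter, 58 to 102 mm above the desk; this point is its centre, half-way up (80 mm), 75 mm from the axis of cam_pivot. From the pivot it lies at pi + joint cam, anticlockwise from clamp +x. Free all round above 58 mm: slide, stack with eraser, and fence under its path reach at most 44 mm.
- slide (a joint): Travel of the follower slide, m, along clamp x: 0 fully back, 0.0465 fully home at its stop, closed on the card stack. Starts between 0 and 0.010. Friction about 2.5 N, no spring, stays where left. It runs against the disc and stops short unless the cam is within about 0.6 rad of its low point; then it goes home without touching the cam.
- slide_push (a point): Centre of the slide's flat rear face, the face to push (towards clamp +x); 29 mm above the desk, at clamp x = -73 mm + travel, y 0; moves with the slide. The slide is an aluminium bar 208 mm long across the clamp, 21 thick, 14 to 44 mm above the desk. Behind the face the baseboard (top at 12) is clear for 47 mm or more. Axes as the clamp's.
- eraser: Bystander, not to be disturbed: white block eraser 45 x 20 x 12, lying on the card stack (mm). Origin: centre of its underside.
- sharpener: Bystander, not to be disturbed: small metal pencil sharpener 26 x 16 x 13, on the clamp's baseboard beyond the cam (mm). Origin: centre of its underside.
- ink: Bystander, not to be disturbed: round ink jar, 44 across, 60 tall, on the desk left of the clamp (mm). Origin: centre of its underside.
- mug: Bystander, not to be disturbed: white mug, 76 across without its handle, 85 tall, on the desk right of the clamp's far end (mm). Origin: centre of its underside.
- tape: Bystander, not to be disturbed: clear ring of tape, 64 across, 19 high, lying on the desk left of the clamp (mm). Origin: centre of its underside.
- tin: Bystander, not to be disturbed: closed grey pencil tin 95 x 55 x 22, on the desk right of the clamp (mm). Origin: centre of its underside.
- marker: Bystander, not to be disturbed: black marker pen 125 x 12 x 12, on the desk right of the clamp, beside its baseboard (mm). Origin: centre of its underside.

How it is judged:
On the way, in this order (a step that is already met when the one before it is completed fails the run):
1. the cam is turned to its low point while the slide is still back ((value of joint cam above 2.64 rad or value of joint cam below -2.64 rad) and value of joint slide below 0.018 m), for 0.2 s.
2. the slide is pushed home with the cam at its low point ((value of joint cam above 2.64 rad or value of joint cam below -2.64 rad) and value of joint slide above 0.0435 m), for 0.2 s.
At the end, for the whole second after the job is handed in: The slide is home within 3 mm (joint slide above 0.0435 m) and at rest, and the cam's low point faces the slide within 0.5 rad (joint cam above 2.64 or below -2.64) (all of step 2 and linear speed of slide below 0.01 m/s); the robot touches nothing.
It fails at once if any of the things lying about (eraser, sharpener, ink, mug, tape, tin, marker) is lifted or pushed more than 25 mm (distance of any of eraser, sharpener, ink, mug, tape, tin, marker from where it was at the start of the episode above 0.025 m).
It fails at once if the slide is forced against the cam (more than 25 N) (contact force between slide and cam above 25 N).
It also fails if it takes over 58 s, if anything falls off the work surface, if the arm or the gripper's body presses on something with over 40 N, if the wrist force passes 120 N, or if a joint passes its speed limit or range.

### The arm

A 6-joint arm with a two-finger parallel gripper is mounted at the origin on the work surface. World frame = base frame: x ahead of the robot, y to its left, z up, the work surface at z = 0. Lengths are in m, angles in rad, forces in N, time in s.
With the tool pointing down it reaches from about 0.35 to 0.95 m from the base axis. Payload 17.4 kg.
Tool frame: the origin (TCP) lies midway between the tips of the shut fingers; the grasp point (between the pads) lies 19 mm behind it; z points along the fingers, y is the line along which they close (so a half turn about z gives the same grasp; the last joint's range is limited). The gripper opens to 93 mm and grips with 3 to 60 N. Pads are 15 mm wide; open, the fingers measure 128 mm over their backs; the gripper's body (75 mm by 188 mm) begins 65 mm behind the grasp point.
Start: joints at [-1.271, 0.116, 1.442, -0, 1.584, -0.038], TCP at [0.224, -0.637, 0.219] pointing down, gripper open.
Joint ranges: [-2.83, 2.83], [-0.83, 2.19], [0.07, 2.5], [-1.14, 4.28], [0.01, 3], [-2.97, 2.97]. Speed limits (rad/s): [1.89, 1.89, 2.22, 3.14, 3.14, 3.14].

### API

Orientations are given as [roll, pitch, yaw] about the fixed x, y, z axes, in that order (R = Rz(yaw) Ry(pitch) Rx(roll)).
In Python, from plant import r, grab_frame, camera_params gives the robot as it stands.
- The arm moves only by the shell command python3 -m crank 'ROWS' [FORCE]. ROWS is JSON, a list that holds one entry, the list of rows, each a list of 7 numbers: the turn, a rotation vector about the tool's x, y, z each as a share of pi/2 rad, from -1 to 1, then the shift along the tool's x, y, z each as a share of 5 cm, from -1 to 1, then the closure, from -1 (fully open) to 1 (shut), so that 0 is half open. In form: [[[wx, wy, wz, tx, ty, tz, jaw], ...]]. A call has 1 to 10 rows; each row shifts and turns the commanded pose from where the row before left it, along the tool's axes as they then stand; what a row does not reach is not made up. A row lasts 1/8 s, in which the tool goes at most 62.5 mm and 10.7 degrees, less where a joint would pass 70% of its speed; a pose out of reach is approached as far as the arm can. A call with a number of a shift or a turn outside -1 to 1 is refused whole. A call with a gripper value outside its range is refused whole. The fingers move at their own pace and stop on an object; FORCE is the grip in N (left out, the last holds). Time passes only in rows, so rows that do not move let the fingers close. It gives the time, the measured TCP pose, the force, the opening and the grip force at its end, in the units of the state.
- r.get_state(): the state, without advancing time (a new reading comes with each control period).
- grab_frame(name): name is "scene" or "top"; returns (picture, depth): 384x512x3 uint8, red, green, blue; 384x512 float32, m along the optical axis (not along the pixel's ray), 0 where there is no reading.
- camera_params(name): a dict with "K" (3x3 intrinsics, pixels), "world_from_camera" (4x4, takes a point from camera to world coordinates). Camera axes: x right, y down, z forward; pixel columns grow to the right and rows downward; lengths in m; the calibration is good to about 2 mm. A picture is of the moment at which its call begins. camera_params takes no time and is no camera call.
- r.job_done(): hands the job in; it is judged then, once.
The state is a dict: "time": time; "q": joint angles; "dq": joint speeds; "effort": joint torques, N m; "tool_pos": TCP position; "ee_rot": TCP orientation; "ft_force": force on the tool from outside, world axes, zero at the start; "torque": the same for the moment, N m; "width": opening from 0.0 (shut) to 1.0 (fully open); "grasp_force": force on a finger pad.
Only numpy, scipy, OpenCV 4.12 (cv2) and the standard library are available. Lean on these libraries where they do the work, as an engineer would, in place of code of your own. Each camera call takes 0.05 s, during which the arm holds its last target. There are 200 camera calls.

## Working session

There is one attempt and no reset: what is moved stays moved. The work goes in short steps, Python scripts to look and compute and a shell command to move; the robot and the scene stay as the last step left them, time stands still between calls to the robot, and variables do not carry over. Pictures are saved under pics/ and viewed, at most 10 in all, crops included, and the job is handed in when it is done.

```bash
ls; mkdir -p pics
python3 - <<'E'
from plant import r, grab_frame, camera_params
import cv2,numpy as np
for n in("scene","top"):
    p,d=grab_frame(n); cv2.imwrite(f"pics/{n}0.png",p[:,:,::-1]); np.savez(f"{n}0.npz",p=p,d=d)
    c=camera_params(n);print(n,np.round(c["K"],1).tolist(),np.round(c["world_from_camera"],3).tolist())
s=r.get_state();print(s)
E
```

```text
pics
scene [[370.6, 0.0, 253.8], [0.0, 370.6, 192.2], [0.0, 0.0, 1.0]] [[-0.483, 0.711, -0.511, 0.992], [0.876, 0.381, -0.297, 0.255], [-0.016, -0.591, -0.806, 0.697], [0.0, 0.0, 0.0, 1.0]]
top [[404.1, 0.0, 262.4], [0.0, 404.1, 193.5], [0.0, 0.0, 1.0]] [[0.019, -0.988, 0.153, 0.436], [-1.0, -0.017, 0.014, 0.001], [-0.012, -0.154, -0.988, 0.992], [0.0, 0.0, 0.0, 1.0]]
{'time': 0.1, 'q': array([-1.27081774e+00,  1.16458761e-01,  1.44218825e+00,  5.88494515e-06,
        1.58401808e+00, -3.77656994e-02]), 'dq': array([ 0.00019689, -0.00146672, -0.00128538, -0.00015685, -0.00074013,
        0.00019017]), 'effort': array([ 3.29578223e-03, -7.22889018e+01, -6.23862863e+01,  7.81867141e-02,
        2.27877090e-02, -6.55371787e-05]), 'tool_pos': array([ 0.22362849, -0.63668442,  0.21797136]), 'ee_rot': array([-3.14052120e+00, -4.63720901e-05,  3.37744337e-01]), 'ft_force': array([-0.26753732,  0.34900023,  0.47655168]), 'torque': array([ 0.05827176,  0.00054486, -0.04103359]), 'grasp_force': 0.0, 'width': 0.998012332823969}
```

View pics/top0.png

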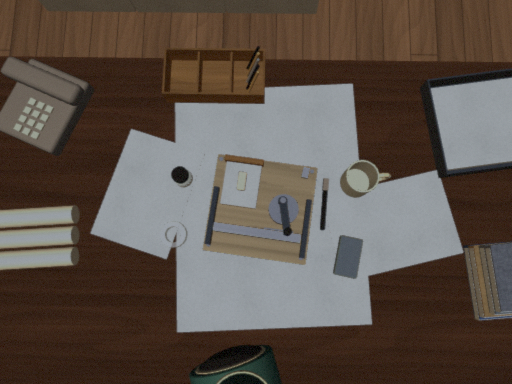

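View pics/scene0.png

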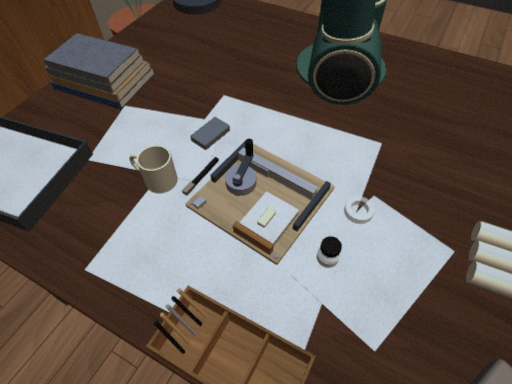

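The top view shows the clamp centred near (262,209), slightly rotated. The slide is at row ~233, the cam disc at (283,209), and the lever points to the post near (287,232), towards the robot. The sharpener is at (306,172), the marker at (324,205) and the tin at (348,257).

```bash
cat > h.py <<'E'
import numpy as np,cv2
from plant import r,grab_frame,camera_params
def ray(n,uv,z):
    c=camera_params(n);K=np.array(c["K"]);T=np.array(c["world_from_camera"])
    uv=np.atleast_2d(np.asarray(uv,float))
    d=np.c_[uv,np.ones(len(uv))]@np.linalg.inv(K).T@T[:3,:3].T
    return T[:3,3]+d*((z-T[2,3])/d[:,2])[:,None]
def rectify(n,p,z,x0,x1,y0,y1,s=2000):
    "metric overhead picture of plane z: row 0=x1, col 0=y1"
    c=camera_params(n);K=np.array(c["K"]);T=np.linalg.inv(np.array(c["world_from_camera"]))
    w=np.array([[x1,y1,z],[x1,y0,z],[x0,y0,z],[x0,y1,z]])
    q=(w@T[:3,:3].T+T[:3,3])@K.T; q=(q[:,:2]/q[:,2:]).astype(np.float32)
    W,H=int((y1-y0)*s),int((x1-x0)*s)
    M=cv2.getPerspectiveTransform(q,np.float32([[0,0],[W,0],[W,H],[0,H]]))
    return cv2.warpPerspective(p,M,(W,H))
E
python3 - <<'E'
from h import *
p=np.load("top0.npz")["p"]
hsv=cv2.cvtColor(p,cv2.COLOR_RGB2HSV)
m=np.zeros(p.shape[:2],np.uint8);m[145:275,195:335]=1
dark=((hsv[...,2]<60)&(m>0)).astype(np.uint8)
n,l,st,ce=cv2.connectedComponentsWithStats(dark)
for i in range(1,n):
    if st[i,4]>20:
        c=max(cv2.findContours((l==i).astype(np.uint8),0,1)[0],key=cv2.contourArea)
        R=cv2.minAreaRect(c);print("dark",st[i],ce[i].round(1),np.round(ray("top",cv2.boxPoints(R),.034),3)[:,:2].tolist())
big=cv2.resize(p[145:275,195:335,::-1],None,fx=5,fy=5,interpolation=cv2.INTER_CUBIC)
big=np.clip(big*1.5,0,255).astype(np.uint8)
big=cv2.resize(big,(700,600)) if big.shape[0]>600 else big
cv2.imwrite("pics/crop.png",big);print(big.shape)
for nm,u,v in[("slideL",225,230),("slideR",285,237)]:
    pass
E
```

```text
dark [206 187  13  57 215] [212.  216.2] [[0.466, 0.148], [0.6, 0.132], [0.598, 0.12], [0.464, 0.136]]
dark [321 190   6  40 147] [323.3 209.5] [[0.503, -0.123], [0.596, -0.13], [0.596, -0.139], [0.502, -0.132]]
dark [299 200  12  57 175] [304.3 229.2] [[0.439, -0.073], [0.572, -0.091], [0.571, -0.101], [0.437, -0.084]]
dark [279 202  13  34 169] [285.2 220.6] [[0.565, -0.025], [0.568, -0.044], [0.489, -0.056], [0.486, -0.037]]
(600, 700, 3)
```

Run:
```python
import cv2
p=cv2.imread("pics/scene0.png")[120:270,170:350]
cv2.imwrite("pics/crops.png",cv2.convertScaleAbs(cv2.resize(p,(720,600),interpolation=2),alpha=1.4))
```

```text
(no output)
```

View pics/crop.png

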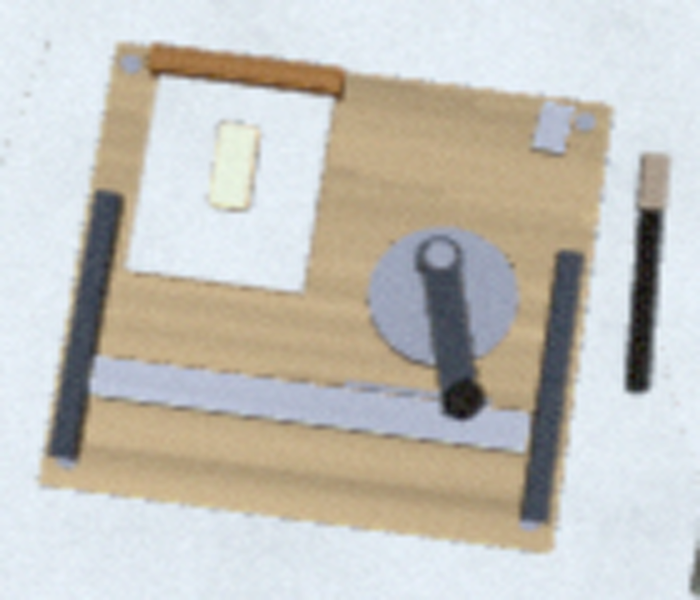

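View pics/crops.png

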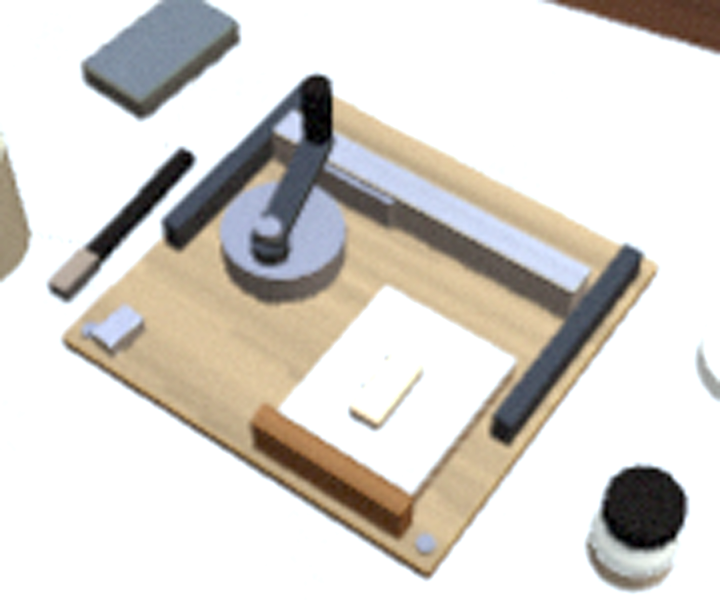

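The crops show the board corners at crop (117,44), (611,103), (552,551) and (41,486). The pivot cap is at (440,252), the post at (463,398), and the slide's rear edge runs from (90,393) to (525,450). The sharpener is at (552,128). Next I'll compute the clamp frame.

```bash
cat >> h.py <<'E'
def crop(U):U=np.atleast_2d(U);return np.c_[195+U[:,0]/5-.4,145+U[:,1]/(600/130)-.4]
E
python3 - <<'E'
from h import *
C=ray("top",crop([[117,44],[611,103],[552,551],[41,486]]),.012)[:,:2]
print(C.round(4).tolist(),np.linalg.norm(np.diff(C,axis=0),axis=1))
o=C.mean(0);M=np.array([[.125,.12],[.125,-.12],[-.125,-.12],[-.125,.12]])
# local axes: x250? y240 decided by edge lengths; test both
for hx,hy in((.125,.12),(.12,.125)):
    L=np.array([[hx,hy],[hx,-hy],[-hx,-hy],[-hx,hy]])
    U,S,Vt=np.linalg.svd((C-o).T@L);R=U@Vt
    print(hx,"o",o.round(4),"yaw",np.arctan2(R[1,0],R[0,0]).round(4),"res",np.abs((C-o)-L@R.T).max().round(4))
loc=lambda P:((P[:,:2]-o)@R*1000).round(1).tolist()
print("pivot exp 20,-50",loc(ray("top",crop([440,252]),.062)))
print("disc",loc(ray("top",crop([443,297]),.04)))
print("post102",loc(ray("top",crop([463,398]),.102)),"scene",loc(ray("scene",[[170+316/4,120+84/4]],.102)))
print("slide rear edge",loc(ray("top",crop([[90,393],[525,450]]),.044)))
print("stack corners",loc(ray("top",crop([[157,72],[127,270],[303,292]]),.03)))
print("sharp",loc(ray("top",crop([552,128]),.013)),"marker",loc(ray("top",crop([[655,155],[638,390]]),.012)))
print("rails",loc(np.array([[.532,.134],[.505,-.0873]])))
E
```

```text
[[0.686, 0.1277], [0.6574, -0.1185], [0.42, -0.09], [0.4486, 0.1557]] [0.24778577 0.23912798 0.24741725]
0.125 o [0.553  0.0187] yaw -0.1172 res 0.0057
0.12 o [0.553  0.0187] yaw -0.1171 res 0.0014
pivot exp 20,-50 [[21.1, -49.6]]
disc [[1.3, -54.4]]
post102 [[-53.0, -67.8]] scene [[-49.3, -65.8]]
slide rear edge [[-70.1, 103.4], [-71.1, -102.1]]
stack corners [[102.6, 99.1], [-3.9, 97.6], [-3.9, 12.2]]
sharp [[102.0, -96.7]] marker [[94.4, -148.8], [-31.2, -154.7]]
rails [[-34.3, 112.0], [-35.3, -110.9]]
```

```bash
cat >> h.py <<'E'
o=np.array([.553,.0187]);yaw=-.117
c,s=np.cos(yaw),np.sin(yaw);R=np.array([[c,-s],[s,c]])
def tcp():
    st=r.get_state();return ((st["tool_pos"][:2]-o)@R*1000).round(1),st["tool_pos"][2].round(4),st["ee_rot"].round(3),st["ft_force"].round(1),round(st["time"],2)
E
python3 -c "
from h import *
t=tcp();print(t);d=np.array([-53,-28])-t[0];print('to start, tool x,y shares',d[0]/50,-d[1]/50)"
python3 -m crank '[[[0,0,0.1,0,0,0,1],[0,0,0.1,0,0,0,1],[0,0,0.09,0,0,0,1],[0,0,0,0,0,0,1],[0,0,0,0,0,0,1]]]' 10
python3 - <<'E'
from h import *
print(tcp())
t=tcp();d=np.array([-53,-28])-t[0];print(d[0]/50,-d[1]/50)
P=np.array([20,-50]);prev=np.array([-53,-28])
for f in np.radians(np.r_[np.arange(195,360,9),360,363]):
    tx,ty=-np.sin(f),np.cos(f);D=9+min(9/(abs(tx)+1e-9),17.5/(abs(ty)+1e-9))
    F=P+75*np.array([np.cos(f),np.sin(f)])-D*np.array([tx,ty]);d=F-prev;prev=F
    print(round(np.degrees(f)),F.round(0),(d[0]/50).round(2),(-d[1]/50).round(2))
E
```

```text
(array([-250.6, -689.4]), np.float64(0.218), array([-3.141, -0.   ,  0.338]), array([-0.3,  0.3,  0.5]), 0.1)
to start, tool x,y shares 3.952 -13.228
time: 0.72
tool_pos: [0.2237, -0.6368, 0.2184]
ee_rot: [-3.141, 0.0, -0.114]
ft_force: [-0.8, -0.8, -0.3]
width: 0.511
grasp_force: 0.0
(array([-250.6, -689.5]), np.float64(0.2184), array([-3.141,  0.   , -0.114]), array([-0.8, -0.8, -0.3]), 0.72)
3.952 -13.23
195 [-59. -43.] -0.13 0.3
204 [-60. -55.] -0.01 0.23
213 [-57. -69.] 0.06 0.29
222 [-51. -84.] 0.12 0.28
231 [-43. -95.] 0.15 0.24
240 [ -34. -105.] 0.18 0.2
249 [ -24. -113.] 0.2 0.16
258 [ -13. -120.] 0.22 0.12
267 [  -2. -124.] 0.23 0.09
276 [  10. -126.] 0.24 0.05
285 [  22. -127.] 0.24 0.01
294 [  33. -126.] 0.23 -0.02
303 [  44. -124.] 0.22 -0.05
312 [  54. -120.] 0.2 -0.08
321 [  64. -115.] 0.18 -0.09
330 [  71. -111.] 0.16 -0.09
339 [  80. -103.] 0.17 -0.16
348 [ 88. -92.] 0.15 -0.22
357 [ 94. -80.] 0.11 -0.23
360 [ 95. -76.] 0.03 -0.08
363 [ 96. -73.] 0.03 -0.08
```

```bash
python3 -m crank '[[[0,0,0,0.28,-0.8,0,1],[0,0,0,0.28,-0.8,0,1],[0,0,0,0.28,-0.8,0,1],[0,0,0,0.28,-0.8,0,1],[0,0,0,0.28,-0.8,0,1],[0,0,0,0.28,-0.8,0,1],[0,0,0,0.28,-0.8,0,1],[0,0,0,0.28,-0.8,0,1],[0,0,0,0.28,-0.8,0,1],[0,0,0,0.28,-0.8,0,1]]]'
python3 -m crank '[[[0,0,0,0.24,-0.8,0,1],[0,0,0,0.24,-0.8,0,1],[0,0,0,0.24,-0.8,0,1],[0,0,0,0.24,-0.8,0,1],[0,0,0,0.2,-0.8,0,1],[0,0,0,0,-0.8,0,1],[0,0,0,0,-0.43,0,1],[0,0,0,0,0,0,1],[0,0,0,0,0,0,1]]]'
python3 -c "from h import *;print(tcp())"
```

```text
time: 1.98
tool_pos: [0.4101, -0.2548, 0.2188]
ee_rot: [3.141, -0.0, -0.115]
ft_force: [1.1, -0.4, 0.4]
width: 0.007
grasp_force: 0.0
time: 3.1
tool_pos: [0.498, -0.0037, 0.2187]
ee_rot: [3.141, -0.0, -0.117]
ft_force: [0.7, 0.8, -0.7]
width: 0.004
grasp_force: 0.0
(array([-52. , -28.7]), np.float64(0.2187), array([ 3.141, -0.   , -0.117]), array([ 0.7,  0.8, -0.7]), 3.1)
```

Descend to z = 0.068 (150 mm), then look before sweeping.

```bash
python3 -m crank '[[[0,0,0,0,0,0.6,1],[0,0,0,0,0,0.6,1],[0,0,0,0,0,0.6,1],[0,0,0,0,0,0.6,1],[0,0,0,0,0,0.4,1],[0,0,0,0,0,0.2,1],[0,0,0,0,0,0,1],[0,0,0,0,0,0,1]]]'
python3 - <<'E'
from h import *
print(tcp())
p,d=grab_frame("scene")
cv2.imwrite("pics/s1.png",cv2.convertScaleAbs(cv2.resize(p[70:270,130:370,::-1],(720,600),interpolation=2),alpha=1.4))
E
```

```text
time: 4.1
tool_pos: [0.4985, -0.0033, 0.0697]
ee_rot: [-3.142, -0.001, -0.118]
ft_force: [-0.8, -0.3, -0.2]
width: 0.006
grasp_force: 0.0
(array([-51.5, -28.2]), np.float64(0.0697), array([-3.142e+00, -1.000e-03, -1.180e-01]), array([-0.8, -0.3, -0.2]), 4.1)
```

View pics/s1.png

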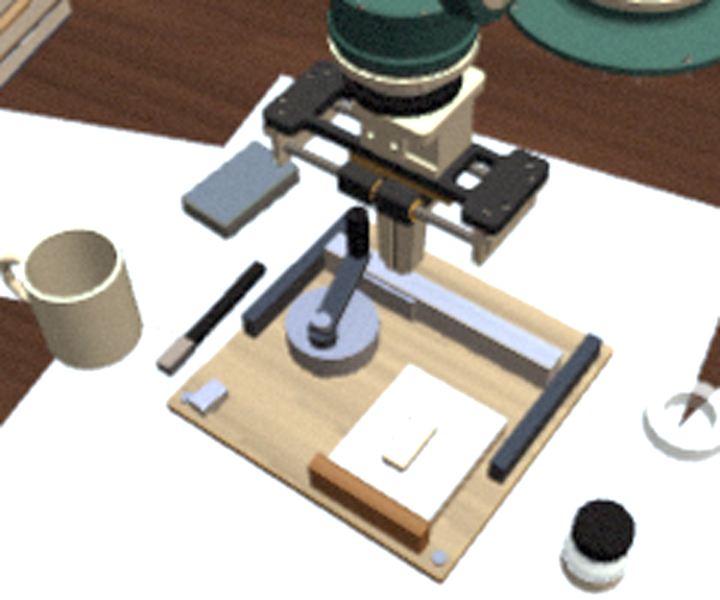

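The shut fingers, crop (400,240), are just on the trailing side of the post at (357,232). They are clear of everything, so I'll start the sweep.

```bash
python3 -m crank '[[[0,0,0,-0.15,0.3,0,1],[0,0,0,-0.01,0.23,0,1],[0,0,0,0.06,0.29,0,1],[0,0,0,0.12,0.28,0,1],[0,0,0,0.15,0.24,0,1],[0,0,0,0.18,0.2,0,1],[0,0,0,0.2,0.16,0,1],[0,0,0,0.22,0.12,0,1],[0,0,0,0,0,0,1]]]'
python3 - <<'E'
from h import *
print(tcp())
p,d=grab_frame("scene")
cv2.imwrite("pics/s2.png",cv2.convertScaleAbs(cv2.resize(p[70:270,130:370,::-1],(720,600),interpolation=2),alpha=1.4))
E
```

```text
time: 5.28
tool_pos: [0.5264, -0.0987, 0.0686]
ee_rot: [3.141, -0.0, -0.118]
ft_force: [-0.5, -0.0, -0.1]
width: 0.008
grasp_force: 0.0
(array([ -12.7, -119.7]), np.float64(0.0686), array([ 3.141, -0.   , -0.118]), array([-0.5, -0. , -0.1]), 5.28)
```

View pics/s2.png

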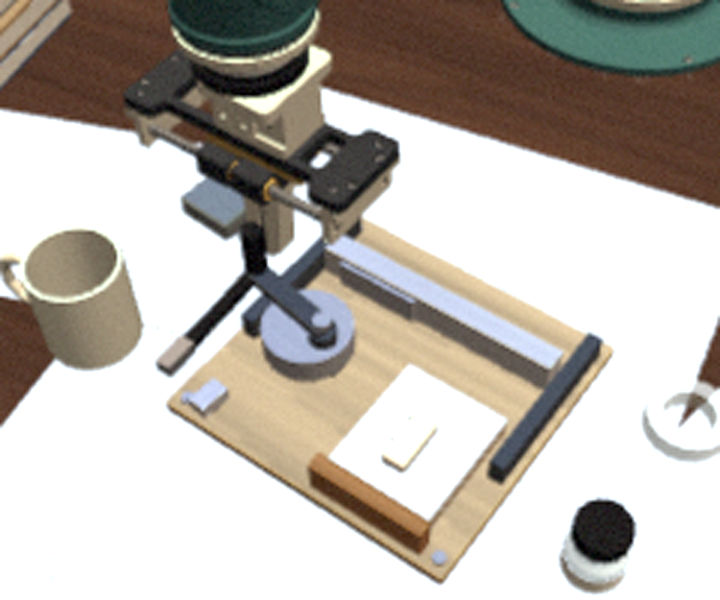

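The post, crop (255,245), is now out to the right of the pivot, with the fingers behind it. The slide and the bystanders haven't moved, so I'll continue.

```bash
python3 -m crank '[[[0,0,0,0.23,0.09,0,1],[0,0,0,0.24,0.05,0,1],[0,0,0,0.24,0.01,0,1],[0,0,0,0.23,-0.02,0,1],[0,0,0,0.22,-0.05,0,1],[0,0,0,0.2,-0.08,0,1],[0,0,0,0.18,-0.09,0,1],[0,0,0,0.16,-0.09,0,1]]]'
python3 -m crank '[[[0,0,0,0.17,-0.16,0,1],[0,0,0,0.15,-0.22,0,1],[0,0,0,0.11,-0.23,0,1],[0,0,0,0.03,-0.08,0,1],[0,0,0,0,0,0,1],[0,0,0,0,0,0,1]]]'
python3 - <<'E'
from h import *
print(tcp())
p,d=grab_frame("scene")
cv2.imwrite("pics/s3.png",cv2.convertScaleAbs(cv2.resize(p[70:270,130:370,::-1],(720,600),interpolation=2),alpha=1.4))
E
```

```text
time: 6.32
tool_pos: [0.6085, -0.0962, 0.0675]
ee_rot: [-3.137, 0.009, -0.116]
ft_force: [-36.7, 24.1, 12.5]
width: 0.098
grasp_force: 19.3
time: 7.08
tool_pos: [0.6381, -0.0678, 0.0689]
ee_rot: [-3.141, -0.001, -0.118]
ft_force: [-0.1, -0.8, 0.9]
width: 0.002
grasp_force: 0.0
(array([ 94.7, -76. ]), np.float64(0.0689), array([-3.141e+00, -1.000e-03, -1.180e-01]), array([-0.1, -0.8,  0.9]), 7.08)
```

View pics/s3.png

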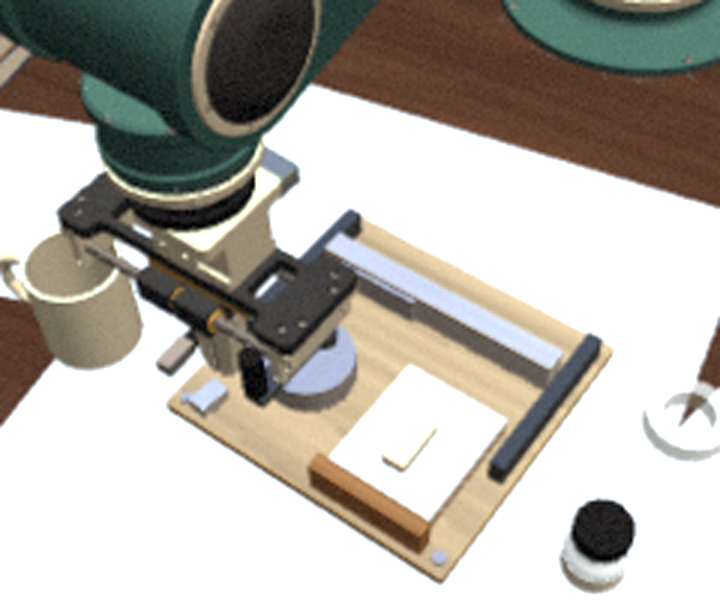

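The post top is at about crop (255,355), with the fingers still beside it. The mug and sharpener haven't moved. I'll measure the post angle.

Run:
```python
from h import *
P=(ray("scene",[[130+255/3,70+353/3]],.102)[0,:2]-o)@R*1000
d=P-[20,-50];print(P,np.linalg.norm(d),np.degrees(np.arctan2(d[1],d[0])))
```

```text
[ 94.5119905  -45.90675662] 74.62433496658925 3.144327266584492
```

Cam is at about 3.19 rad, which is the low point. Retreat, then go behind the slide at clamp (-100, 0).

```bash
python3 -m crank '[[[0,0,0,0,0.1,0,1],[0,0,0,0,0,-0.5,1],[0,0,0,0,0,-0.5,1],[0,0,0,0,0,-0.5,1],[0,0,0,0,0,-0.5,1],[0,0,0,-0.65,-0.27,0,1],[0,0,0,-0.65,-0.27,0,1],[0,0,0,-0.65,-0.27,0,1],[0,0,0,-0.65,-0.27,0,1],[0,0,0,-0.65,-0.27,0,1]]]'
python3 -m crank '[[[0,0,0,-0.65,-0.27,0,1],[0,0,0,0,0,0,1],[0,0,0,0,0,0.6,1],[0,0,0,0,0,0.6,1],[0,0,0,0,0,0.6,1],[0,0,0,0,0,0.6,1],[0,0,0,0,0,0.38,1],[0,0,0,0,0,0,1],[0,0,0,0,0,0,1]]]'
python3 - <<'E'
from h import *
print(tcp())
p,d=grab_frame("scene")
cv2.imwrite("pics/s4.png",cv2.convertScaleAbs(cv2.resize(p[70:270,130:370,::-1],(720,600),interpolation=2),alpha=1.4))
E
```

```text
time: 8.38
tool_pos: [0.4829, 0.0137, 0.1688]
ee_rot: [-3.141, -0.001, -0.118]
ft_force: [-0.1, -0.4, -0.3]
width: 0.008
grasp_force: 0.0
time: 9.5
tool_pos: [0.4539, 0.0307, 0.0307]
ee_rot: [-3.141, -0.001, -0.118]
ft_force: [-0.5, -0.1, -0.2]
width: 0.005
grasp_force: 0.0
(array([-99.8,   0.3]), np.float64(0.0307), array([-3.141e+00, -1.000e-03, -1.180e-01]), array([-0.5, -0.1, -0.2]), 9.5)
```

View pics/s4.png

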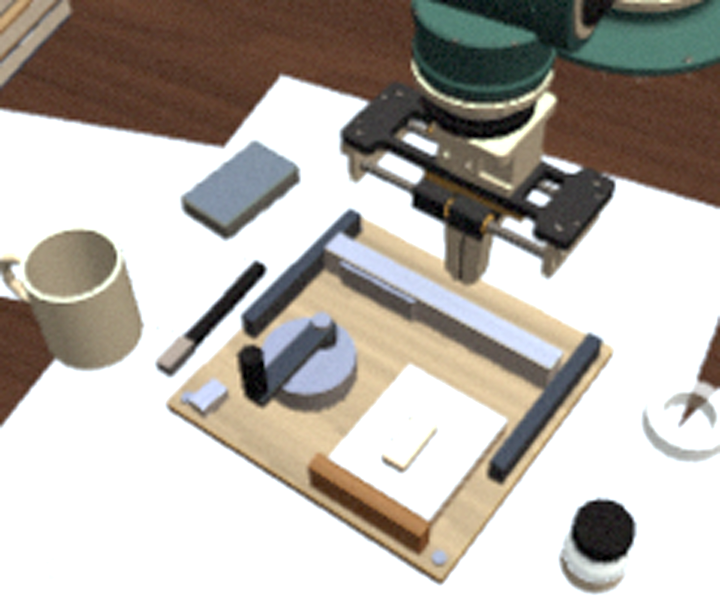

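The lever points straight forward, with the post at crop (252,372), the slide is still back, and the fingertips are behind its face. I'll push gently now and watch the force.

```bash
python3 -m crank '[[[0,0,0,0.14,0,0,1],[0,0,0,0.14,0,0,1],[0,0,0,0.14,0,0,1],[0,0,0,0.14,0,0,1],[0,0,0,0.14,0,0,1],[0,0,0,0.14,0,0,1],[0,0,0,0.14,0,0,1],[0,0,0,0.12,0,0,1],[0,0,0,0,0,0,1]]]'
python3 -m crank '[[[0,0,0,0.06,0,0,1],[0,0,0,0,0,0,1],[0,0,0,0,0,0,1]]]'
python3 -c "from h import *;print(tcp())"
```

```text
time: 10.68
tool_pos: [0.5083, 0.0244, 0.0296]
ee_rot: [-3.141, -0.0, -0.118]
ft_force: [-1.0, -0.2, -0.8]
width: 0.006
grasp_force: 0.0
time: 11.05
tool_pos: [0.5109, 0.024, 0.0297]
ee_rot: [-3.141, -0.0, -0.118]
ft_force: [0.2, -0.2, 0.3]
width: 0.004
grasp_force: 0.0
(array([-42.4,   0.4]), np.float64(0.0297), array([-3.141, -0.   , -0.118]), array([ 0.2, -0.2,  0.3]), 11.05)
```

Advance in 2 mm steps until the stop is felt.

```bash
python3 -m crank '[[[0,0,0,0.04,0,0,1],[0,0,0,0.04,0,0,1],[0,0,0,0,0,0,1]]]'
python3 -m crank '[[[0,0,0,0.04,0,0,1],[0,0,0,0,0,0,1]]]'
python3 - <<'E'
from h import *
print(tcp())
p,d=grab_frame("scene")
cv2.imwrite("pics/s5.png",cv2.convertScaleAbs(cv2.resize(p[70:270,130:370,::-1],(720,600),interpolation=2),alpha=1.4))
E
```

```text
time: 11.42
tool_pos: [0.515, 0.0235, 0.0296]
ee_rot: [-3.142, -0.0, -0.118]
ft_force: [-0.2, -0.4, 0.1]
width: 0.005
grasp_force: 0.0
time: 11.68
tool_pos: [0.5169, 0.0232, 0.0296]
ee_rot: [-3.142, -0.0, -0.118]
ft_force: [-0.2, -0.2, -0.2]
width: 0.008
grasp_force: 0.2
(array([-36.4,   0.3]), np.float64(0.0296), array([-3.142, -0.   , -0.118]), array([-0.2, -0.2, -0.2]), 11.68)
```

View pics/s5.png

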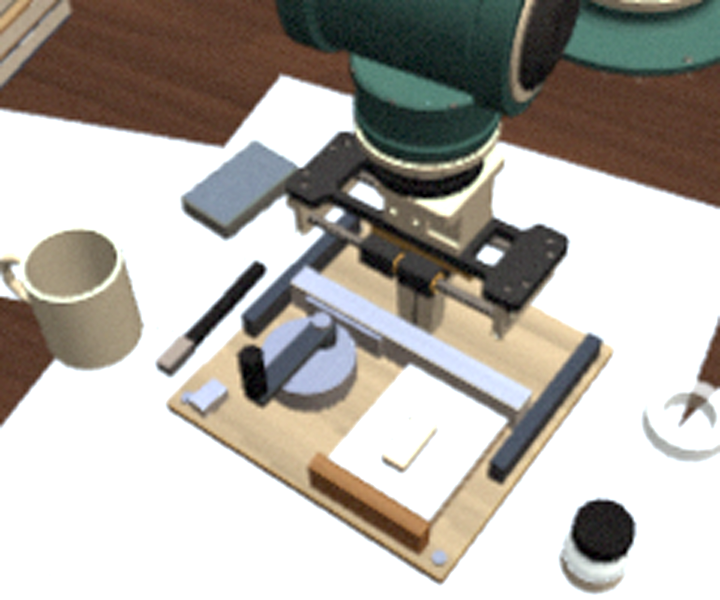

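The slide's front face, at about crop (400,365), is nearly at the stack. No stop has been felt yet, so I'll keep on in small steps.

```bash
for i in 1; do python3 -m crank '[[[0,0,0,0.03,0,0,1],[0,0,0,0,0,0,1]]]'; done
python3 -m crank '[[[0,0,0,0.03,0,0,1],[0,0,0,0,0,0,1]]]'
python3 -c "from h import *;print(tcp())"
```

```text
time: 11.98
tool_pos: [0.5183, 0.0231, 0.0296]
ee_rot: [3.142, 0.0, -0.118]
ft_force: [-0.9, 0.1, 0.6]
width: 0.005
grasp_force: 0.7
time: 12.22
tool_pos: [0.5185, 0.0231, 0.0296]
ee_rot: [3.141, 0.004, -0.118]
ft_force: [-15.8, 1.4, 11.6]
width: 0.005
grasp_force: 8.1
(array([-34.8,   0.3]), np.float64(0.0296), array([ 3.141,  0.004, -0.118]), array([-15.8,   1.4,  11.6]), 12.22)
```

The stop is felt: 16 N, and the expected TCP was about -35. Hold briefly, back off, lift and verify.

```bash
python3 -m crank '[[[0,0,0,0,0,0,1],[0,0,0,0,0,0,1],[0,0,0,-0.3,0,0,1],[0,0,0,-0.5,0,0,1],[0,0,0,0,0,-0.6,1],[0,0,0,0,0,-0.6,1],[0,0,0,0,0,-0.6,1],[0,0,0,-0.6,0,-0.6,1],[0,0,0,-0.6,0,0,1],[0,0,0,0,0,0,1]]]'
python3 - <<'E'
from h import *
print(tcp())
p,d=grab_frame("scene")
cv2.imwrite("pics/s6.png",cv2.convertScaleAbs(cv2.resize(p[70:270,130:370,::-1],(720,600),interpolation=2),alpha=1.4))
E
```

```text
time: 13.48
tool_pos: [0.4194, 0.0349, 0.1501]
ee_rot: [-3.141, -0.002, -0.117]
ft_force: [-0.6, -0.2, 0.3]
width: 0.005
grasp_force: 0.0
(array([-134.5,    0.5]), np.float64(0.1501), array([-3.141e+00, -2.000e-03, -1.170e-01]), array([-0.6, -0.2,  0.3]), 13.47)
```

View pics/s6.png

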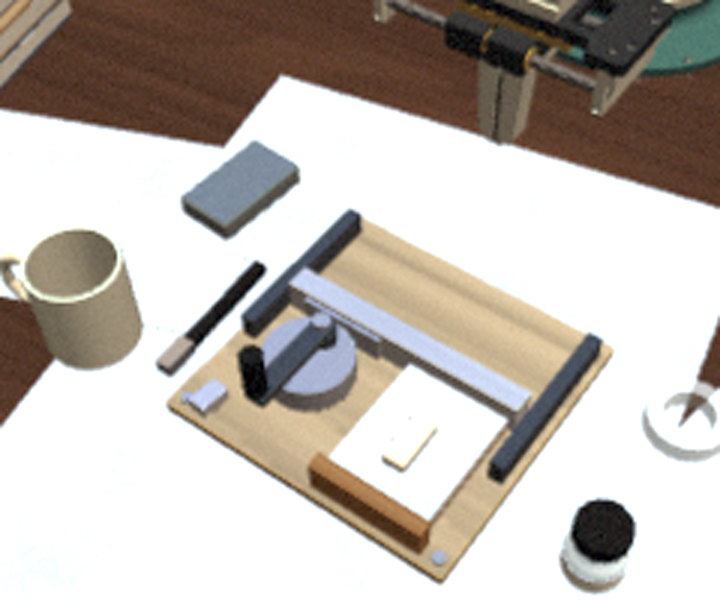

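The slide lies against the stack with its rear edge running from about crop (305,268) to (530,393). The lever points forward and nothing else has moved. I'll check the edge numerically before handing in.

Run:
```python
from h import *
f=lambda U:((ray("scene",np.array([130,70])+np.array(U)/3-.33,.044)[:,:2]-o)@R*1000).round(1).tolist()
print("now (exp -26.5)",f([[305,268],[530,393]]),"before, s4 (exp ~-71)",f([[338,235],[563,353]]))
p,_=grab_frame("top");q=np.load("top0.npz")["p"]
for P in(p,q):
    # rear face edge along clamp y=+30 and -30..: grey-blue vs wood
    out=[]
    for y in(60,40,80):
        xs=np.arange(-100,0,.5);w=np.array([[*(o+R@np.array([x,y])/1000),.044] for x in xs])
        c=camera_params("top");T=np.linalg.inv(c["world_from_camera"]);v=(w@T[:3,:3].T+T[:3,3])@np.array(c["K"]).T;v=v[:,:2]/v[:,2:]
        g=cv2.remap(P.astype(np.float32),v[None,:,0].astype(np.float32),v[None,:,1].astype(np.float32),1)[0]
        b=g[:,2]-g[:,0];i=np.where(b>-5)[0];out.append((xs[i[0]],xs[i[-1]]))
    print(out)
```

```text
now (exp -26.5) [[-23.3, -99.9], [-21.1, 104.8]] before, s4 (exp ~-71) [[-66.1, -99.6], [-65.7, 106.2]]
[(np.float64(-100.0), np.float64(-0.5)), (np.float64(-100.0), np.float64(-0.5)), (np.float64(-100.0), np.float64(-0.5))]
[(np.float64(-71.0), np.float64(-0.5)), (np.float64(-71.0), np.float64(-0.5)), (np.float64(-71.0), np.float64(-0.5))]
```

```bash
python3 -c "from plant import r;print(r.job_done())"
```

```text
the job is handed in; nothing more can be done
None
```

I turned the cam to its low point (about 3.19 rad), then pushed the slide forward until it met its stop at about 16 N. The last picture shows the slide against the card stack and nothing else moved; the arm was clear at hand-in, which returned no verdict.

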